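# Grind coffee: pot under the spout, grind dial to click seven, unlock and start

## Task

Get the coffee grinder going: stand the small steel pot with the long handle upright on the worktop, centred under the grinder's spout with the handle sticking out at the front, and set the grind dial to seven, the seventh click clockwise from its anticlockwise stop. Once both are right and not before, press the start button fully down for a moment and let it come up again; the child lock has to be slid clear of it first. Do not shift or knock over the mug, the tin, the jars or the pepper mill.

Things in the scene. Friction and masses are not known exactly. Their poses are not given: they have to be found in the camera images.
- grinder: Black coffee grinder, fixed, 188 mm wide; front faces its -x. Origin on the worktop, mid front of its rear column (x 0 to 120 mm). Head (x -85 to 120, z 125 to 190) overhangs a bay open to the front, 136 mm wide between two side feet 22 mm tall (|y| 68 to 90, x -90 to 10). Its top, the control deck, is 192 mm high. Round hopper at the back: radius 48 about x 75, y 0, top 288 mm high.
- spout (a point): Lower end of the grinder's dark conical metal spout, on its vertical axis, 96 mm above the worktop, 55 mm in front of the column; tip 22 mm in diameter. The pot is 70 mm tall and passes below it with 26 mm to spare. Axes as the grinder's.
- dial_grip (a point): On the vertical axis of the grind dial (left on the deck), 24 mm above the deck. Steel knob: round skirt 53 mm wide, 7.5 mm tall, on it an upright finger bar 13 mm thick, 46 mm long, 7.5 to 34 mm above the deck, to be pinched across. A black line marks the nose of the bar, which points at the scale. This frame's x runs along the bar to the nose, z up. Hopper 70 mm away.
- dial (a joint): Angle of the dial (rad), growing clockwise seen from above. It clicks every 0.419 rad (24 deg) into 13 positions, 0 (by the anticlockwise stop) to 12, each with a white stroke on the deck (long at 0, 5, 10); 7 reads 2.932. At 0 the nose points 150 deg anticlockwise from grinder +x. It takes about 0.13 N m to leave a click; let go, it falls into the nearest one. Starts at rest on 1, 2, 3 or 4.
- lock_grip (a point): Middle of the grey ribbed thumb ridge of the child lock, 15 mm above the deck, in front of the start button: ridge 20 mm long (grinder x), 12 mm wide (y), up to 24 mm above the deck, on a steel slide 30 mm wide whose top is 6 mm above the deck and whose two flat prongs lie under the button's cap. Axes as the grinder's.
- lock_tab (a joint): Travel of the child lock (m): 0 = locked (the prongs let the cap sink only about 1 mm), 0.014 = fully drawn forward, along the grinder's -x; prongs clear of the cap from 0.011 on. Needs about 1.5 N and stays where it is left.
- button_top (a point): Centre of the top of the start button (right on the deck), 14 mm above the deck: a steel mushroom cap 34 mm in diameter. It moves straight down.
- start_button (a joint): Travel of the start button (m): 0 = up, 0.005 = fully down; 2 N to start it, 4 N fully down; springs back up when released.
- coffee_pot: Small open steel pot, 0.16 kg, 72 mm across the belly, 64 mm at the rim, 70 mm tall. Origin: centre of its underside. Straight level handle to its -x: thin neck, then a dark wooden grip 62 to 142 mm from the axis, 14 mm wide, 13 mm tall, its middle 60.5 mm above the underside. Starts on the glass hob, which lies 2.5 mm below the worktop.
- pot_mouth (a point): Centre of the pot's rim, 70 mm above its underside.
- pot_handle (a point): Point on the wooden grip of the pot, 105 mm from the pot's axis, 60.5 mm above its underside; axes as the pot's.
- mug: Bystander: white mug, 92 mm in diameter, 95 mm tall, handle; on the hob. Origin at the middle of its underside.
- tin: Bystander: tin can, 75 mm in diameter, 110 mm tall, on the hob; it and the pot change places between starts. Origin at the centre of its underside.
- jar: Bystander: tall jar, 81 mm in diameter, 163 mm tall, on the worktop just left of the grinder. Origin at the centre of its underside.
- pepper_mill: Bystander: wooden pepper mill, 58 mm in diameter, 170 mm tall, on the worktop to the right of the way into the grinder's bay. Origin at the centre of its underside.
- small_jar: Bystander: small spice jar, 42 mm in diameter, 96 mm tall, on the worktop to the left of the way into the grinder's bay. Origin at the centre of its underside.

How it is judged:
On the way, in this order (a step that is already met when the one before it is completed fails the run):
1. the pot stands on the worktop centred under the spout and the dial rests at click seven (value of joint dial between 2.832 and 3.032 rad and horizontal distance between pot_mouth and spout below 0.016 m and angle between coffee_pot's own z axis and vertical below 0.08 rad and height (world z) of coffee_pot below 0.005 m), for 0.2 s.
2. with pot and dial still right, the start button is pressed down (all of step 1 and value of joint start_button above 0.0038 m), for 0.1 s.
At the end, for the whole second after the job is handed in: The pot stands still and upright on the worktop, rim centre within 16 mm of the spout's axis, handle out at the front; the dial is within 0.1 rad of click seven (2.932 rad); the start button, pressed at least 3.8 mm after that, is up again (all of step 1 and x of pot_handle in the frame of grinder below -0.13 m and value of joint start_button below 0.0012 m and linear speed of coffee_pot below 0.02 m/s); the robot touches nothing.
It fails at once if the start button is pressed while the dial is off click seven or the pot is not under the spout (value of joint start_button above 0.003 m and not (value of joint dial between 2.832 and 3.032 rad and horizontal distance between pot_mouth and spout below 0.016 m and angle between coffee_pot's own z axis and vertical below 0.08 rad and height (world z) of coffee_pot below 0.005 m)).
It fails at once if the mug is shifted more than 30 mm or tipped over (distance of mug from where it was at the start of the episode above 0.03 m or angle between mug's own z axis and vertical above 0.35 rad).
It fails at once if the tin is shifted more than 30 mm or tipped over (distance of tin from where it was at the start of the episode above 0.03 m or angle between tin's own z axis and vertical above 0.35 rad).
It fails at once if the tall jar or the small jar is shifted more than 30 mm or tipped over (distance of any of jar, small_jar from where it was at the start of the episode above 0.03 m or angle between any of jar, small_jar's own z axis and vertical above 0.35 rad).
It fails at once if the pepper mill is shifted more than 30 mm or tipped over (distance of pepper_mill from where it was at the start of the episode above 0.03 m or angle between pepper_mill's own z axis and vertical above 0.35 rad).
It also fails if it takes over 72 s, if anything falls off the work surface, if the arm or the gripper's body presses on something with over 40 N, if the wrist force passes 120 N, or if a joint passes its speed limit or range.

## Robot

A 6-joint arm with a two-finger parallel gripper is mounted at the origin on a cart in front of the work surface, level with it; the furniture and walls round the work are solid. World frame = base frame: x ahead of the robot, y to its left, z up, the work surface at z = 0. Lengths are in m, angles in rad, forces in N, time in s.
With the tool pointing down it reaches from about 0.35 to 0.85 m from the base axis. Payload 8.1 kg.
Tool frame: the origin (TCP) lies on the centre line of the jaws, within the pads' length; the fingertips stand 17 mm ahead of it and the grasp point (between the pads) lies 2 mm behind it; z points along the fingers, y is the line along which they close (so a half turn about z gives the same grasp; the last joint's range is limited). The gripper opens to 93 mm and grips with 3 to 60 N. Pads are 15 mm wide; open, the fingers measure 128 mm over their backs; the gripper's body (75 mm by 188 mm) begins 65 mm behind the grasp point.
Start: joints at [-1.422, 0.13, 1.488, -0, 1.523, -0.085], TCP at [0.139, -0.584, 0.236] pointing down, gripper open.
Joint ranges: [-2.96, 2.96], [-0.89, 2.26], [0.02, 2.5], [-1.34, 4.48], [0, 2.73], [-2.66, 2.66]. Speed limits (rad/s): [2.39, 2.39, 2.79, 3.14, 3.14, 3.14].

## Interface

Orientations are given as a rotation vector (axis times angle).
In Python, from plant import robot, optics, close_job, models gives the robot as it stands.
- The arm moves only by the shell command python3 -m inch 'ROWS' [OPENING] [FORCE]. ROWS is a JSON object of lists of equal length, an entry for each row: "travel": the shift along the tool's x, y, z in m, a list of three; "spin": the turn about the tool's z in rad. In form: {"travel": [[x, y, z], ...], "spin": [spin, ...]}. A call has 1 to 10 rows; each row is the pose to reach, as a shift and turn from the pose commanded when the call began, along the tool's axes at that moment; what a row does not reach only later rows make up. A row lasts 1/12 s, in which the tool goes at most 41.7 mm and 7.16 degrees, less where a joint would pass 70% of its speed; a pose out of reach is approached as far as the arm can. A call with a gripper value outside its range is refused whole. OPENING is the closure, from 0 (fully open) to 1 (shut), set as the call begins (- or left out, the last holds). The fingers move at their own pace and stop on an object; FORCE is the grip in N (left out, the last holds). Time passes only in rows, so rows that repeat a pose let the fingers close. It gives the time, the measured TCP pose, the force, the opening and the grip force at its end, in the units of the state.
- robot.read_state(): the state, without advancing time (a new reading comes with each control period).
- optics.read_camera(name): name is "scene" or "top" or "wrist"; returns (picture, depth): 384x512x3 uint8, red, green, blue; 384x512 float32, m along the optical axis (not along the pixel's ray), 0 where there is no reading.
- optics.camera_info(name): a dict with "camera_matrix" (3x3 intrinsics, pixels), "dist" ([k1, k2, p1, p2, k3] as OpenCV has them; the pictures are not rectified), "view" (4x4, takes a point from world to camera coordinates). Camera axes: x right, y down, z forward; pixel columns grow to the right and rows downward; lengths in m; the calibration is good to about 2 mm. A picture is of the moment at which its call begins: read the wrist's pose just before it. camera_info takes no time and is no camera call; for the wrist camera it gives the pose at the moment of the call.
- close_job(): hands the job in; it is judged then, once.
Trained networks look in the newest picture that a camera, given by its name, has taken for a name from the list of things; names that differ only in an ending like _2 or _b are one class to them, and where a whole thing is asked for, a point or a joint stands for the part that bears it (a point fixed in the world has none). Each returns a list of dicts, best first, with "p" (0 to 1); they miss things now and then, are a little off and sometimes report something else, mostly with a low value. They report only what shows in the picture. A call takes as long as a camera call.
- models.look_for(camera, name): "centre" ([x, y, z] in m, in world coordinates, good to about 4 mm: the middle of the surface that is visible of it).
- models.masks_of(camera, name): "region" (384x512 bool, what is visible of it).
The state is a dict: "t": time; "q": joint angles; "dq": joint speeds; "joint_torque": joint torques, N m; "tool_pos": TCP position; "orientation": TCP orientation; "force": force on the tool from outside, world axes, zero at the start; "wrist_torque": the same for the moment, N m; "opening": finger opening in m; "gripper_force": force on a finger pad.
Only numpy, scipy, OpenCV 4.12 (cv2) and the standard library are available. Lean on these libraries where they do the work, as an engineer would, in place of code of your own. Each camera call takes 0.05 s, during which the arm holds its last target. There are 200 camera calls.

## Working session

There is one attempt and no reset: what is moved stays moved. The work goes in short steps, Python scripts to look and compute and a shell command to move; the robot and the scene stay as the last step left them, time stands still between calls to the robot, and variables do not carry over. Pictures are saved under pics/ and viewed, at most 11 in all, crops included, and the job is handed in when it is done.

```bash
ls; mkdir -p pics; cat > h.py <<'E'
import numpy as np, cv2
from plant import robot, optics, models
from scipy.spatial.transform import Rotation as R
def T():
    s=robot.read_state(); return np.array(s["tool_pos"]), R.from_rotvec(s["orientation"]).as_matrix()
def pix(cam,p):
    i=optics.camera_info(cam); V=np.array(i["view"])
    r,_=cv2.projectPoints(np.array(p,float).reshape(-1,3),cv2.Rodrigues(V[:3,:3])[0],V[:3,3],np.array(i["camera_matrix"]),np.array(i["dist"])); return r.reshape(-1,2)
def cloud(cam,depth,info=None):
    i=info or optics.camera_info(cam); V=np.array(i["view"]); h,w=depth.shape
    u,v=np.meshgrid(np.arange(w),np.arange(h))
    n=cv2.undistortPoints(np.stack([u,v],-1).reshape(-1,1,2).astype(np.float64),np.array(i["camera_matrix"]),np.array(i["dist"])).reshape(h,w,2)
    c=np.concatenate([n*depth[...,None],depth[...,None]],-1)
    return (c-V[:3,3])@V[:3,:3]
def snap(cam,name=None):
    i=optics.camera_info(cam); p,d=optics.read_camera(cam)
    if name: cv2.imwrite("pics/"+name+".png",p[:,:,::-1])
    return p,d,cloud(cam,d,i)
E
python3 - <<'E'
from h import *
np.set_printoptions(precision=4,suppress=True)
for c in ["scene","top"]:
    p,d,C=snap(c,c+"0")
    for n in ["grinder","dial_grip","lock_grip","button_top","coffee_pot","pot_handle","mug","tin","jar","pepper_mill","small_jar","spout"]:
        r=models.look_for(c,n)
        print(c,n,[(np.round(x["centre"],3).tolist(),round(x["p"],2)) for x in r[:2]])
im=np.vstack([cv2.imread("pics/scene0.png"),cv2.imread("pics/top0.png")])
print(T(),robot.read_state()["t"])
E
```

```text
pics
scene grinder [([0.607, -0.16, 0.188], 0.67)]
scene dial_grip [([0.564, -0.132, 0.197], 0.67)]
scene lock_grip [([0.545, -0.234, 0.2], 0.39)]
scene button_top []
scene coffee_pot [([0.529, 0.149, 0.051], 0.63)]
scene pot_handle [([0.53, 0.154, 0.046], 0.67), ([0.636, -0.022, 0.109], 0.55)]
scene mug [([0.696, 0.243, 0.062], 0.79), ([0.533, 0.154, 0.047], 0.58)]
scene tin [([0.515, 0.375, 0.086], 0.72)]
scene jar [([0.633, -0.022, 0.108], 0.85)]
scene pepper_mill [([0.401, -0.284, 0.078], 0.88)]
scene small_jar [([0.47, -0.045, 0.058], 0.86)]
scene spout [([0.604, -0.16, 0.188], 0.83)]
top grinder [([0.632, -0.173, 0.193], 0.93)]
top dial_grip [([0.561, -0.148, 0.195], 0.6)]
top lock_grip [([0.63, -0.17, 0.193], 0.18)]
top button_top []
top coffee_pot [([0.531, 0.142, 0.049], 0.7)]
top pot_handle [([0.533, 0.139, 0.05], 0.86)]
top mug [([0.63, -0.171, 0.195], 0.65), ([0.718, 0.241, 0.053], 0.63)]
top tin [([0.516, 0.358, 0.1], 0.97)]
top jar [([0.626, -0.042, 0.128], 0.88)]
top pepper_mill []
top small_jar [([0.466, -0.048, 0.095], 0.4)]
top spout [([0.629, -0.178, 0.188], 0.75), ([0.53, 0.139, 0.053], 0.72)]
(array([ 0.1391, -0.5837,  0.2357]), array([[ 0.9728,  0.2317,  0.    ],
       [ 0.2317, -0.9728, -0.0001],
       [ 0.    ,  0.0001, -1.    ]])) 1.3
```

View pics/top0.png

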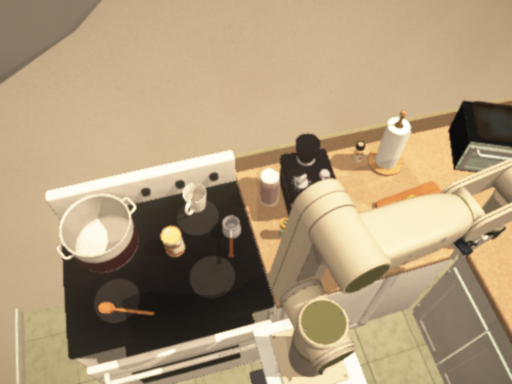

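View pics/scene0.png

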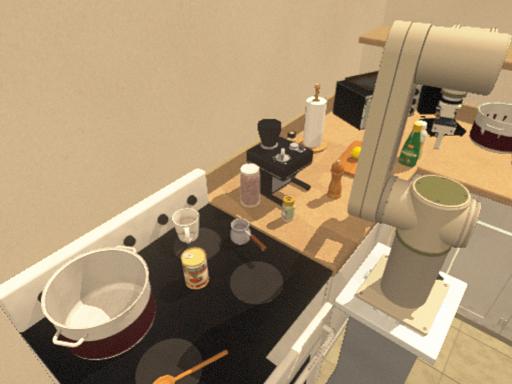

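The top view shows the pot at about (231,225) with its handle pointing down the image, towards the robot. The tin is at (173,241), the mug at (194,197), and the grinder at about (305,180) is partly hidden by the arm. Next I'll move the wrist camera over the grinder.

```bash
python3 -m inch '{"travel":[[0.03,-0.02,-0.03],[0.06,-0.04,-0.07],[0.1,-0.07,-0.1],[0.135,-0.095,-0.13],[0.17,-0.12,-0.16],[0.2,-0.145,-0.18],[0.235,-0.17,-0.18],[0.27,-0.19,-0.18],[0.3,-0.215,-0.18],[0.33,-0.24,-0.18]],"spin":[0.1,0.2338,0.2338,0.2338,0.2338,0.2338,0.2338,0.2338,0.2338,0.2338]}'
python3 -m inch '{"travel":[[0.03,-0.015,0],[0.06,-0.03,0],[0.06,-0.03,0],[0.06,-0.03,0]],"spin":[0,0,0,0]}'
python3 - <<'E'
from h import *
np.set_printoptions(precision=4,suppress=True)
print(T())
p,d,C=snap("wrist","w1")
np.save("w1.npy",C)
for n in ["dial_grip","lock_grip","button_top","pepper_mill","small_jar","jar","spout"]:
    r=models.look_for("wrist",n)
    print(n,[(np.round(x["centre"],4).tolist(),round(x["p"],2)) for x in r[:2]])
p,d,C2=snap("top","top1");np.save("top1.npy",C2)
p,d,C2=snap("scene","scene1");np.save("scene1.npy",C2)
for X in (C,np.load("top1.npy"),C2):
    z=X[...,2]; m=(abs(z-.19)<.008)&(X[...,0]>.4)&(X[...,0]<.85)&(X[...,1]<0)&(X[...,1]>-.35)
    q=X[m][:,:2]; print(len(q), np.median(z[m]) if len(q) else 0, cv2.minAreaRect(q.astype(np.float32)) if len(q) else 0)
E
```

```text
t: 2.13
tool_pos: [0.3767, -0.3082, 0.4143]
orientation: [3.14, -0.001, 0.002]
force: [0.8, -0.3, 0.3]
opening: 0.0925
gripper_force: 0.0
t: 2.47
tool_pos: [0.4367, -0.2785, 0.4126]
orientation: [-3.141, -0.005, 0.001]
force: [-0.3, -0.1, -0.5]
opening: 0.0928
gripper_force: 0.0
(array([ 0.4367, -0.2785,  0.4126]), array([[ 1.    ,  0.0033, -0.0007],
       [ 0.0033, -1.    ,  0.0004],
       [-0.0007, -0.0004, -1.    ]]))
dial_grip [([0.5676, -0.1487, 0.2031], 0.82)]
lock_grip [([0.5497, -0.2404, 0.1995], 0.56)]
button_top [([0.5796, -0.2449, 0.2036], 0.84)]
pepper_mill [([0.4221, -0.3055, 0.1436], 0.84), ([0.5645, -0.1525, 0.2016], 0.51)]
small_jar [([0.4791, -0.0761, 0.089], 0.88)]
jar [([0.6333, -0.0619, 0.1614], 0.68), ([0.5779, -0.1994, 0.1915], 0.4)]
spout [([0.5786, -0.1963, 0.1925], 0.59)]
13183 0.1908283611605199 ((0.5781985521316528, -0.19574755430221558), (0.18400566279888153, 0.1319352239370346), 85.51614379882812)
1483 0.1902929978637672 ((0.6791207790374756, -0.1762242317199707), (0.33492279052734375, 0.3459872305393219), 0.399753212928772)
1162 0.19146098726633318 ((0.679297149181366, -0.17135044932365417), (0.3481330871582031, 0.3349747359752655), 88.97098541259766)
```

View pics/w1.png

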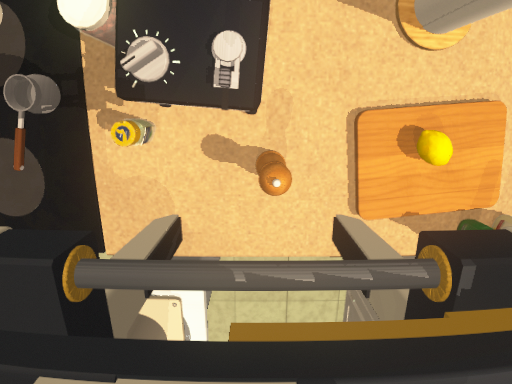

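The wrist view shows the dial at (147,60) with its nose to the lower left, the button at (229,48), and the lock ridge at (223,75). The small jar is at (124,133), the pepper mill at (275,180), and the pot at (20,93) with its handle down to (20,168). I'll take a second view further forward.

```bash
python3 -m inch '{"travel":[[0.035,-0.03,0],[0.07,-0.07,0],[0.09,-0.1,0],[0.09,-0.1,0],[0.09,-0.1,0],[0.09,-0.1,0]],"spin":[0,0,0,0,0,0]}'
cat > fit.py <<'E'
from h import *
np.set_printoptions(precision=4,suppress=True)
print(T()[0])
p,d,C=snap("wrist","w2"); np.save("w2.npy",C); np.save("w2p.npy",p)
for n in ["dial_grip","lock_grip","button_top","pepper_mill","small_jar","jar","coffee_pot","pot_handle","tin","mug"]:
    r=models.look_for("wrist",n)
    print(n,[(np.round(x["centre"],4).tolist(),round(x["p"],2)) for x in r[:2]])
    if n in("dial_grip","lock_grip","button_top","coffee_pot"):
        m=models.masks_of("wrist",n)
        if m: np.save("m_"+n+".npy",m[0]["region"]); q=C[m[0]["region"]]; print("  z pct",np.percentile(q[:,2],[5,50,95]), q.mean(0))
z=C[...,2]
m=(abs(z-.191)<.004)&(C[...,0]>.4)&(C[...,1]<-.05)&(C[...,1]>-.35); q=C[m][:,:2].astype(np.float32)
print("deck",len(q),np.median(z[m]),cv2.minAreaRect(q))
m=(z>.27)&(z<.3)&(C[...,0]>.55); q=C[m]; print("hopper",len(q),q.mean(0) if len(q) else 0, cv2.minEnclosingCircle(q[:,:2].astype(np.float32)) if len(q) else 0)
E
python3 fit.py
```

```text
t: 3.47
tool_pos: [0.5256, -0.1796, 0.4129]
orientation: [3.141, 0.002, -0.001]
force: [-0.4, 0.6, -0.2]
opening: 0.0931
gripper_force: 0.0
[ 0.5256 -0.1796  0.4129]
dial_grip [([0.5699, -0.1476, 0.2005], 0.68)]
  z pct [0.1968 0.1986 0.2253] [ 0.5708 -0.1481  0.2071]
lock_grip [([0.5525, -0.2317, 0.2005], 0.89)]
  z pct [0.1949 0.1972 0.2156] [ 0.5498 -0.2397  0.2046]
button_top [([0.5783, -0.2435, 0.2022], 0.8)]
  z pct [0.2026 0.2046 0.2059] [ 0.5804 -0.2444  0.206 ]
pepper_mill [([0.423, -0.2904, 0.0681], 0.82)]
small_jar [([0.4863, -0.0689, 0.0976], 0.84), ([0.5326, 0.1409, 0.0463], 0.71)]
jar [([0.65, -0.0591, 0.1608], 0.94)]
coffee_pot [([0.5424, 0.1511, 0.0476], 0.72)]
  z pct [0.0001 0.0444 0.0661] [0.5293 0.1363 0.0411]
pot_handle [([0.5362, 0.1478, 0.0439], 0.93)]
tin [([0.5339, 0.3235, 0.0117], 0.56), ([0.5504, -0.2381, 0.198], 0.35)]
mug [([0.6467, -0.0606, 0.1619], 0.67), ([0.6978, 0.2235, 0.0462], 0.59)]
deck 14386 0.19042904786517023 ((0.6140892505645752, -0.1976197212934494), (0.17961211502552032, 0.20188169181346893), 84.84052276611328)
hopper 6767 [ 0.663  -0.2029  0.2862] ((0.6742643713951111, -0.20335911214351654), 0.04765709117054939)
```

View pics/w2.png

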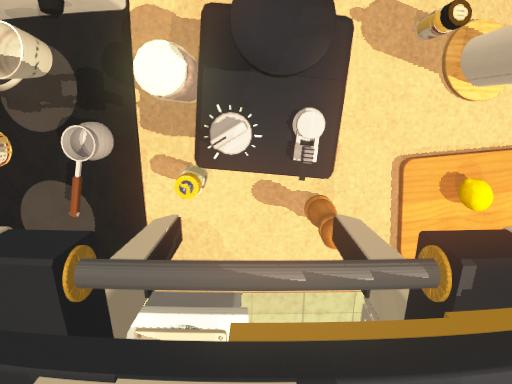

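```bash
cat > geo.py <<'E'
from h import *
np.set_printoptions(precision=4,suppress=True)
C=np.load("w2.npy");p=np.load("w2p.npy"); z=C[...,2]
near=lambda x,y,r:(np.hypot(C[...,0]-x,C[...,1]-y)<r)
def pca(q):
    c=q.mean(0);u,s,v=np.linalg.svd(q-c,full_matrices=False);return c,np.degrees(np.arctan2(v[0,1],v[0,0]))
q=C[near(.57,-.148,.035)&(z>.215)][:,:2]; r=cv2.minAreaRect(q.astype(np.float32)); print("bar",len(q),pca(q),r)
q=C[near(.57,-.148,.035)&(z>.194)&(z<.203)][:,:2]; print("skirt",cv2.minEnclosingCircle(q.astype(np.float32)))
q=C[near(.55,-.24,.03)&(z>.21)&(z<.225)][:,:2]; print("ridge",len(q),q.min(0),q.max(0),pca(q))
q=C[near(.58,-.2444,.03)&(z>.2)&(z<.21)]; print("button",len(q),cv2.minEnclosingCircle(q[:,:2].astype(np.float32)),np.median(q[:,2]))
# front edge + sides of deck
m=(abs(z-.191)<.004)&near(.6,-.197,.2); q=C[m]
ys=np.arange(-.27,-.13,.005); f=[(q[abs(q[:,1]-y)<.0025][:,0].min(),y) for y in ys]; f=np.array(f); k=np.polyfit(f[:,1],f[:,0],1);print("front edge x=",k,"yaw",np.degrees(np.arctan(-k[0])))
for s in (0,1):
    xs=np.arange(.54,.66,.005); f=np.array([((q[abs(q[:,0]-x)<.0025][:,1]).max() if s else q[abs(q[:,0]-x)<.0025][:,1].min(),x) for x in xs]); k=np.polyfit(f[:,1],f[:,0],1);print("side y=",k,np.degrees(np.arctan(k[0])),np.polyval(k,.6))
# pot
m=near(.56,.14,.05)&(z>.055)&(z<.075); q=C[m]; print("rim",len(q),cv2.minEnclosingCircle(q[:,:2].astype(np.float32)),np.percentile(q[:,2],[50,98]))
hsv=cv2.cvtColor(p,cv2.COLOR_RGB2HSV); m=near(.47,.15,.1)&(z>.035)&(z<.085)
q=C[m]; print("handle all",len(q),q.min(0),q.max(0))
for x in np.arange(.40,.56,.01):
    a=q[abs(q[:,0]-x)<.005]; print(round(x,3),len(a),a[:,1].mean() if len(a) else 0,np.ptp(a[:,1]) if len(a) else 0,np.median(a[:,2]) if len(a) else 0)
s=robot.read_state(); print(s["q"])
E
python3 geo.py
```

```text
bar 21846 (array([ 0.5517, -0.1449]), np.float64(85.54645848860504)) ((0.5559782385826111, -0.14805619418621063), (0.04011997953057289, 0.057344213128089905), 26.673160552978516)
skirt ((0.5698723196983337, -0.14742906391620636), 0.0263992790132761)
ridge 175 [ 0.5352 -0.2481] [ 0.5549 -0.2351] (array([ 0.5454, -0.2415]), np.float64(174.41498404692226))
button 618 ((0.5743167400360107, -0.2429211437702179), 0.02310025878250599) 0.2045633376839427
front edge x= [0.095  0.5368] yaw -5.426224383573228
side y= [-0.0919 -0.229 ] -5.251751016520481 -0.2841715065877264
side y= [-0.0965 -0.0515] -5.509280387311376 -0.10936219102767265
rim 430 ((0.543768584728241, 0.13373051583766937), 0.03499587997794151) [0.064  0.0676]
handle all 1120 [0.4076 0.0993 0.035 ] [0.5697 0.1698 0.0679]
0.4 0 0 0 0
0.41 28 0.1622215859321928 0.012215700750414227 0.06225230401532081
0.42 50 0.16071979833491554 0.014417269233722135 0.0620553211070572
0.43 49 0.15825815840409396 0.016416416430914377 0.061990342642625214
0.44 48 0.1551550254379831 0.015303239490231574 0.06280886122884732
0.45 48 0.15293319549963788 0.014598491510541711 0.06229350389710081
0.46 54 0.1500238688202576 0.01516196141336243 0.062352562564441265
0.47 53 0.14813903974514522 0.014918672028796293 0.06232319276367842
0.48 48 0.14540358652800553 0.012922954318349028 0.06211760055260079
0.49 37 0.14537657564389087 0.012733567455452871 0.0603446279692712
0.5 35 0.14198630608983617 0.011464535318867458 0.06033216696126425
0.51 37 0.13819037767489026 0.018126792443931422 0.05990437711544518
0.52 132 0.1318763258002446 0.04217945579497302 0.05815909195791853
0.53 126 0.13233302752323323 0.05742362761737922 0.05390835719549088
0.54 127 0.13303712990678038 0.06433858906704933 0.0524947220929525
0.55 126 0.1309066474507908 0.06475618294157622 0.05447103654506673
0.56 91 0.1421812611824128 0.060616765509203 0.05713657659135494
[-0.4216  0.0082  1.2962  0.      1.8372  1.1492]
```

```bash
sed -i 's/(z>.215)\]/(z>.215)\&(z<.235)]/' geo.py; python3 geo.py | head -1
python3 -m inch '{"travel":[[0.03,-0.02,0],[0.044,-0.032,0],[0.044,-0.032,0],[0.044,-0.032,0],[0.044,-0.032,0],[0.044,-0.032,0],[0.044,-0.032,0],[0.044,-0.032,0],[0.044,-0.032,0],[0.044,-0.032,0]],"spin":[-0.12,-0.24,-0.36,-0.48,-0.6,-0.72,-0.84,-0.96,-1.08,-1.2]}' 0.55
python3 -m inch '{"travel":[[0,0,0.02],[0,0,0.04],[0,0,0.06],[0,0,0.08],[0,0,0.1],[0,0,0.12],[0,0,0.13],[0,0,0.14],[0,0,0.14],[0,0,0.14]],"spin":[-0.12,-0.24,-0.36,-0.48,-0.6,-0.72,-0.84,-0.905,-0.905,-0.905]}'
python3 - <<'E'
from h import *
p,Q=T(); y=np.arctan2(Q[1,0],Q[0,0]); d=np.array([.5699,-.1474,.226])-p; print(p,np.degrees(y),"tool d",Q.T@d)
E
```

```text
bar 451 (array([ 0.57  , -0.1479]), np.float64(120.99111085601224)) ((0.5696711540222168, -0.14752669632434845), (0.01303111668676138, 0.04579086974263191), 31.04973602294922)
t: 5.05
tool_pos: [0.5697, -0.1475, 0.4129]
orientation: [-2.587, -1.782, 0.0]
force: [-0.2, 0.3, -0.6]
opening: 0.0421
gripper_force: 0.0
t: 5.88
tool_pos: [0.5694, -0.1475, 0.2725]
orientation: [-1.559, -2.726, 0.0]
force: [0.8, 0.0, -0.0]
opening: 0.0416
gripper_force: 0.0
[ 0.56935594 -0.1474567   0.27254412] 120.47522144106337 tool d [-0.00027251  0.00053609  0.04654344]
```

```bash
python3 -m inch '{"travel":[[0,0,0.02],[0,0,0.036],[0,0,0.046],[0,0,0.046]],"spin":[0,0,0,0]}'
python3 -m inch '{"travel":[[0,0,0],[0,0,0],[0,0,0],[0,0,0],[0,0,0]],"spin":[0,0,0,0,0]}' 1 25
```

```text
t: 6.22
tool_pos: [0.5688, -0.1473, 0.2251]
orientation: [-1.557, -2.725, 0.001]
force: [0.2, -0.5, -0.6]
opening: 0.0421
gripper_force: 0.0
t: 6.63
tool_pos: [0.5701, -0.1477, 0.2279]
orientation: [1.556, 2.728, 0.001]
force: [5.9, 2.3, 2.8]
opening: 0.0132
gripper_force: 4.6
```

```bash
Z=1
python3 -m inch '{"travel":[[0,0,0],[0,0,0],[0,0,0],[0,0,0],[0,0,0],[0,0,0],[0,0,0],[0,0,0],[0,0,0],[0,0,0]],"spin":[0,0,0.1,0.2,0.3,0.4,0.5,0.6,0.7,0.8]}'
python3 -m inch '{"travel":[[0,0,0],[0,0,0],[0,0,0],[0,0,0],[0,0,0],[0,0,0],[0,0,0],[0,0,0],[0,0,0],[0,0,0]],"spin":[0.1,0.2,0.3,0.4,0.5,0.6,0.7,0.8,0.9,0.9]}'
python3 -m inch '{"travel":[[0,0,0],[0,0,0],[0,0,0],[0,0,0],[0,0,0],[0,0,0],[0,0,0],[0,0,0],[0,0,0],[0,0,0]],"spin":[0.1,0.2,0.3,0.4,0.5,0.6,0.7,0.78,0.82,0.82]}'
python3 - <<'E'
from h import *
p,Q=T(); print(p,np.degrees(np.arctan2(Q[1,0],Q[0,0])),robot.read_state()["wrist_torque"])
E
```

```text
t: 7.47
tool_pos: [0.5696, -0.1477, 0.2279]
orientation: [2.501, 1.901, 0.0]
force: [-2.8, 1.2, 6.1]
opening: 0.0129
gripper_force: 24.9
t: 8.3
tool_pos: [0.5691, -0.1471, 0.2279]
orientation: [-3.078, -0.622, 0.001]
force: [-5.3, 4.1, 7.7]
opening: 0.0128
gripper_force: 24.9
t: 9.13
tool_pos: [0.5691, -0.1465, 0.2278]
orientation: [-3.072, 0.65, 0.002]
force: [-5.1, 6.3, 7.6]
opening: 0.0129
gripper_force: 24.9
[ 0.56905927 -0.14649826  0.22784858] -23.910187222951055 [1.08319152 1.04163469 0.01541104]
```

```bash
python3 -m inch '{"travel":[[0,0,0],[0,0,0],[0,0,0],[0,0,-0.01],[0,0,-0.04],[0,0,-0.08]],"spin":[0,0,0,0,0,0]}' 0.6
python3 -m inch '{"travel":[[0,0.02,-0.02],[0,0.04,-0.04],[-0.01,0.08,-0.06],[-0.025,0.1135,-0.09],[-0.025,0.1135,-0.09],[-0.025,0.1135,-0.09],[-0.025,0.1135,-0.09]],"spin":[-0.1,-0.2,-0.32,-0.323,-0.323,-0.323,-0.323]}'
python3 fit.py >o.txt; head -9 o.txt; tail -2 o.txt; python3 geo.py|head -4
python3 - <<'E'
from h import *
p,Q=T(); print(p,np.degrees(np.arctan2(Q[1,0],Q[0,0])))
u=pix("wrist",[[.5699,-.1474,.22]])[0]; print(u)
im=cv2.imread("pics/w2.png"); x,y=u.astype(int); x0=max(x-50,0);y0=max(y-60,0)
cv2.imwrite("pics/dial.png",cv2.resize(im[y0:y0+130,x0:x0+170],None,fx=4,fy=4,interpolation=cv2.INTER_CUBIC))
E
```

```text
t: 9.63
tool_pos: [0.5677, -0.1472, 0.3042]
orientation: [-3.073, 0.647, 0.012]
force: [0.9, -0.5, 0.9]
opening: 0.0373
gripper_force: 0.0
t: 10.22
tool_pos: [0.5013, -0.2415, 0.3973]
orientation: [3.138, -0.147, 0.002]
force: [0.8, -0.1, -0.9]
opening: 0.037
gripper_force: 0.0
[ 0.5013 -0.2415  0.3973]
dial_grip [([0.567, -0.1554, 0.2008], 0.78), ([0.4803, -0.0737, 0.0902], 0.32)]
  z pct [0.1965 0.1992 0.2254] [ 0.5693 -0.152   0.2093]
lock_grip [([0.5528, -0.2383, 0.1972], 0.67)]
  z pct [0.1951 0.1968 0.2157] [ 0.5491 -0.2424  0.2038]
button_top [([0.5807, -0.2429, 0.2042], 0.81)]
  z pct [0.2034 0.2047 0.2061] [ 0.581  -0.2449  0.2062]
pepper_mill [([0.4278, -0.307, 0.0787], 0.9)]
small_jar [([0.4814, -0.0682, 0.0936], 0.94)]
deck 15841 0.19050622583623678 ((0.6079757213592529, -0.19751772284507751), (0.18062634766101837, 0.1875067949295044), 83.67108917236328)
hopper 4312 [ 0.6494 -0.202   0.2857] ((0.667188823223114, -0.2027738392353058), 0.04648694023489952)
bar 550 (array([ 0.5694, -0.1493]), np.float64(155.9514519299882)) ((0.5695277452468872, -0.14789792895317078), (0.013678829185664654, 0.04643867164850235), 66.71440887451172)
skirt ((0.569321870803833, -0.14824828505516052), 0.026341596618294716)
ridge 191 [ 0.5354 -0.2478] [ 0.5553 -0.235 ] (array([ 0.5455, -0.2416]), np.float64(175.7097547452725))
button 684 ((0.5750954151153564, -0.24353022873401642), 0.022385984659194946) 0.2047079111722789
[ 0.50103173 -0.24140786  0.39702788] -5.270462029842146
[165.08741344 121.60940869]
```

View pics/dial.png

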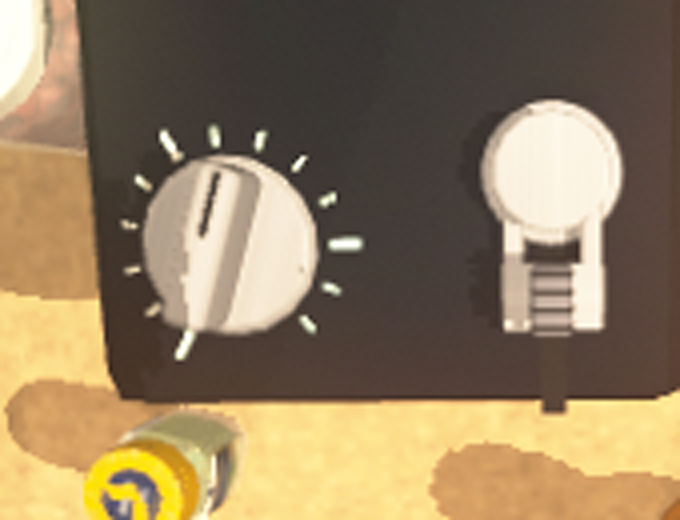

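The dial nose points at the stroke at (260,140), the second one past the long "5" stroke at (170,145), so it reads seven. The lock ridge is at (552,300), still back under the cap. Next I'll pinch and draw the lock.

```bash
python3 -m inch '{"travel":[[0.02,-0.002,0.03],[0.042,-0.004,0.07],[0.042,-0.004,0.11],[0.042,-0.004,0.14],[0.042,-0.004,0.16],[0.042,-0.004,0.17],[0.042,-0.004,0.179],[0.042,-0.004,0.179]],"spin":[0,0,0,0,0,0,0,0]}'
python3 -m inch '{"travel":[[0,0,0],[0,0,0],[0,0,0],[0,0,0],[0,0,0],[0,0,0],[0,0,0]],"spin":[0,0,0,0,0,0,0]}' 1 20
python3 -m inch '{"travel":[[-0.002,0,0],[-0.004,0,0],[-0.006,0,0],[-0.008,0,0],[-0.01,0,0],[-0.012,0,0],[-0.014,0,0],[-0.015,0,0],[-0.015,0,0]],"spin":[0,0,0,0,0,0,0,0,0]}'
```

```text
t: 11.63
tool_pos: [0.5428, -0.2412, 0.217]
orientation: [-3.138, 0.145, 0.002]
force: [-0.7, -0.7, 0.4]
opening: 0.037
gripper_force: 0.0
t: 12.22
tool_pos: [0.5438, -0.241, 0.2194]
orientation: [-3.138, 0.144, -0.003]
force: [-0.6, 3.7, 6.4]
opening: 0.0115
gripper_force: 20.0
t: 12.97
tool_pos: [0.5297, -0.2397, 0.2193]
orientation: [3.138, -0.144, 0.006]
force: [4.5, 3.5, 3.7]
opening: 0.0119
gripper_force: 20.0
```

```bash
python3 -m inch '{"travel":[[0,0,0],[0,0,0],[0,0,0],[0,0,-0.01],[0,0,-0.04],[0,0,-0.08],[0,0,-0.11],[0,0,-0.11]],"spin":[0,0,0,0,0,0,0,0]}' 0.6
python3 -m inch '{"travel":[[-0.017,-0.036,-0.01],[-0.034,-0.072,-0.02],[-0.051,-0.108,-0.02],[-0.068,-0.144,-0.02],[-0.085,-0.18,-0.02],[-0.102,-0.216,-0.02],[-0.119,-0.252,-0.02],[-0.136,-0.288,-0.02],[-0.15,-0.32,-0.02],[-0.163,-0.346,-0.02]],"spin":[0,0.05,0.1,0.15,0.15,0.15,0.15,0.15,0.15,0.15]}'
python3 -m inch '{"travel":[[0,0,0],[0,0,0]],"spin":[0,0]}' 0
cat > pot.py <<'E'
from h import *
np.set_printoptions(precision=4,suppress=True)
P,Q=T(); print(P,np.degrees(np.arctan2(Q[1,0],Q[0,0])))
p,d,C=snap("wrist","w3"); z=C[...,2]
for n in ("coffee_pot","pot_handle"):
    r=models.look_for("wrist",n); print(n,[(np.round(x["centre"],4).tolist(),round(x["p"],2)) for x in r[:2]])
near=lambda x,y,r:(np.hypot(C[...,0]-x,C[...,1]-y)<r)
m=near(.545,.131,.05)&(z>.0645)&(z<.075); q=C[m]; print("rim",len(q),cv2.fitEllipse(q[:,:2].astype(np.float32)*1000) if len(q)>5 else 0, cv2.minEnclosingCircle(q[:,:2].astype(np.float32)))
m=near(.44,.157,.037)&(z>.045)&(z<.08); q=C[m]; c=q.mean(0);u,s,v=np.linalg.svd(q[:,:2]-c[:2],full_matrices=False)
print("handle",len(q),c,np.degrees(np.arctan(v[0,1]/v[0,0])),q.min(0),np.percentile(q[:,2],[50,90]))
E
python3 pot.py
```

```text
t: 13.63
tool_pos: [0.5303, -0.2413, 0.3372]
orientation: [3.133, -0.145, 0.016]
force: [0.6, -1.2, 1.2]
opening: 0.0369
gripper_force: 0.0
t: 14.47
tool_pos: [0.3966, 0.1215, 0.3486]
orientation: [-3.118, 0.378, -0.001]
force: [0.7, -0.5, 0.5]
opening: 0.0373
gripper_force: 0.0
t: 14.63
tool_pos: [0.3973, 0.1206, 0.3486]
orientation: [3.119, -0.374, 0.001]
force: [-0.3, -0.5, -0.3]
opening: 0.0464
gripper_force: 0.0
[0.3973 0.1206 0.3486] -13.675445090545736
coffee_pot [([0.5457, 0.1406, 0.0431], 0.8)]
pot_handle [([0.5365, 0.1468, 0.0417], 0.89)]
rim 295 ((546.5293579101562, 132.57391357421875), (60.14848327636719, 60.41611099243164), 29.841053009033203) ((0.5464417934417725, 0.13261273503303528), 0.03198494017124176)
handle 461 [0.4433 0.1578 0.0625] -13.640357274017193 [0.4091 0.1437 0.052 ] [0.0628 0.064 ]
```

View pics/w3.png

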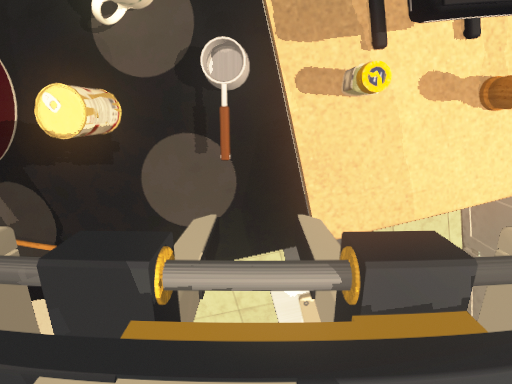

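The pot rim is at (225,63) and its wooden handle runs from (224,107) to (225,158), in line with the tool x axis. Around it are only the tin at (75,110) and the small jar at (370,77), both well clear. I'll grasp the handle.

```bash
python3 -m inch '{"travel":[[0.02,-0.025,0.03],[0.035,-0.047,0.07],[0.035,-0.047,0.11],[0.035,-0.047,0.15],[0.035,-0.047,0.19],[0.035,-0.047,0.22],[0.035,-0.047,0.25],[0.035,-0.047,0.275],[0.035,-0.047,0.292],[0.035,-0.047,0.292]],"spin":[0,0,0,0,0,0,0,0,0,0]}' 0.3
python3 -m inch '{"travel":[[0,0,0],[0,0,0],[0,0,0],[0,0,0],[0,0,0],[0,0,0],[0,0,0],[0,0,0],[0,0,0],[0,0,0]],"spin":[0,0,0,0,0,0,0,0,0,0]}' 1 60
python3 -m inch '{"travel":[[0,0,-0.005],[0,0,-0.01],[0,0,-0.02],[0,0,-0.03],[0,0,-0.03]],"spin":[0,0,0,0,0]}'
```

```text
t: 15.62
tool_pos: [0.4401, 0.1546, 0.0515]
orientation: [3.115, -0.383, -0.011]
force: [-0.8, 0.0, -0.6]
opening: 0.0651
gripper_force: 0.0
t: 16.45
tool_pos: [0.443, 0.1569, 0.056]
orientation: [-3.119, 0.379, 0.0]
force: [-0.9, 0.9, 1.5]
opening: 0.0133
gripper_force: 59.9
t: 16.87
tool_pos: [0.4448, 0.1572, 0.089]
orientation: [-3.117, 0.379, -0.006]
force: [1.0, -0.8, -0.4]
opening: 0.0132
gripper_force: 59.9
```

```bash
python3 -m inch '{"travel":[[0,0,-0.03],[0,0,-0.06],[0,0,-0.09],[0,0,-0.095],[0,0,-0.095]],"spin":[0,0,0,0,0]}'
cat > rim.py <<'E'
from h import *
np.set_printoptions(precision=4,suppress=True)
def rim(cam="wrist",n="w4"):
    P,Q=T(); y=np.arctan2(Q[1,0],Q[0,0]); print("tcp",P,np.degrees(y))
    p,d,C=snap(cam,n); L=(C-P)@Q   # tool coords
    h=P[2]
    m=(L[...,0]>.068)&(L[...,0]<.15)&(abs(L[...,1])<.045)&(L[...,2]>-.03)&(L[...,2]<.01)&(d>0)
    q=L[m]; 
    if len(q)<30: print("few",len(q)); return
    A=np.c_[q[:,:2],np.ones(len(q))]
    for _ in range(5):
        k=np.linalg.lstsq(A,q[:,2],rcond=None)[0]; r=q[:,2]-A@k; g=r<.004; A=A[g];q=q[g]
    e=cv2.fitEllipse(q[:,:2].astype(np.float32)*1000)
    print("rim pts",len(q),"plane",k,"ellipse",e,"z@",np.median(q[:,2]))
    c=np.array([e[0][0]/1000,e[0][1]/1000,np.median(q[:,2])]); w=P+Q@c
    yaw=np.radians(-5.4); o=np.array([.5985,-.1963]); dd=w[:2]-o
    print("rim world",w,"grinder xy",[dd@[np.cos(yaw),np.sin(yaw)],dd@[-np.sin(yaw),np.cos(yaw)]])
rim()
E
python3 rim.py
```

```text
t: 17.28
tool_pos: [0.445, 0.1573, 0.1842]
orientation: [-3.117, 0.379, -0.009]
force: [0.6, -0.6, -1.2]
opening: 0.0135
gripper_force: 59.9
tcp [0.445  0.1573 0.1842] -13.86518020342577
rim pts 2330 plane [ 0.0456 -0.0023 -0.0126] ellipse ((105.10226440429688, 0.4161742925643921), (58.56958770751953, 59.09207534790039), 0.3088729977607727) z@ -0.008750148273457783
rim world [0.5469 0.1317 0.1935] grinder xy [np.float64(-0.08225968788171885), np.float64(0.32168532132948574)]
```

View pics/w4.png

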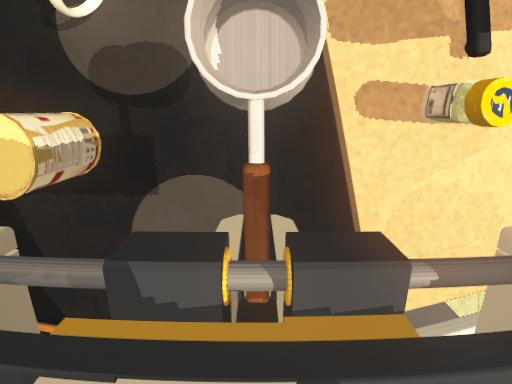

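The pot hangs nearly level from the pads at (257,275), with its rim at (257,30), and the handle lies straight along the tool axis. I'll carry it over the small jar to the front of the bay.

```bash
python3 -m inch '{"travel":[[-0.001,0.02,0],[-0.003,0.05,0],[-0.005,0.085,0],[-0.007,0.12,0],[-0.009,0.155,0],[-0.011,0.19,0],[-0.013,0.225,0],[-0.015,0.26,0],[-0.017,0.29,0],[-0.0187,0.315,0]],"spin":[0,0,0.02,0.04,0.06,0.08,0.1,0.12,0.1314,0.1314]}'
python3 -m inch '{"travel":[[0,0,0],[0,0,0]],"spin":[0,0]}'
python3 rim.py; python3 - <<'E'
from h import *
i=0
p,d,C=snap("scene","s5")
for n in ["pepper_mill","small_jar"]:
    for c in("wrist","scene"): print(c,n,[(np.round(x["centre"],3).tolist(),round(x["p"],2)) for x in models.look_for(c,n)[:1]])
E
```

```text
t: 18.17
tool_pos: [0.3473, -0.1458, 0.1788]
orientation: [-3.086, 0.586, 0.005]
force: [-0.3, -1.3, -2.1]
opening: 0.0128
gripper_force: 59.9
t: 18.33
tool_pos: [0.348, -0.1448, 0.179]
orientation: [-3.085, 0.588, 0.005]
force: [-1.1, 0.5, -1.3]
opening: 0.0133
gripper_force: 59.9
tcp [ 0.348  -0.1448  0.179 ] -21.589594600053804
rim pts 2335 plane [ 0.0446 -0.0016 -0.0126] ellipse ((105.31887817382812, 0.4143499732017517), (58.544647216796875, 59.077903747558594), 5.8541059494018555) z@ -0.008847426810470902
rim world [ 0.4458 -0.184   0.1875] grinder xy [np.float64(-0.15317018909677824), np.float64(-0.002101119140641998)]
wrist pepper_mill [([0.412, -0.293, 0.14], 0.64)]
scene pepper_mill [([0.391, -0.28, 0.031], 0.63)]
wrist small_jar [([0.472, -0.073, 0.094], 0.76)]
scene small_jar [([0.47, -0.042, 0.059], 0.6)]
```

View pics/w4.png

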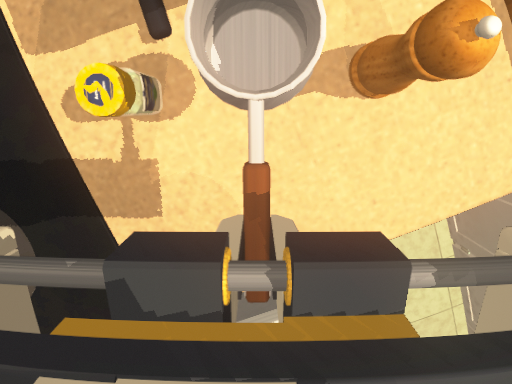

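The pot rim at (257,30) is between the small jar at (105,90) and the base of the mill at about (372,75), clear of both. I'll lower it and slide it in.

```bash
python3 -m inch '{"travel":[[0,0,0.02],[0,0,0.045],[0,0,0.07],[0,0,0.09],[0,0,0.1],[0,0,0.1075],[0,0,0.1075]],"spin":[0,0,0,0,0,0,0]}'
python3 -m inch '{"travel":[[0.008,-0.0025,0],[0.018,-0.0056,0],[0.03,-0.0094,0],[0.042,-0.013,0],[0.054,-0.0168,0],[0.066,-0.0206,0],[0.078,-0.0243,0],[0.087,-0.0272,0],[0.0935,-0.0292,0],[0.0935,-0.0292,0]],"spin":[0,0,0,0,0,0,0,0,0,0]}'
python3 - <<'E'
from h import *
P,Q=T(); y=np.radians(-5.4); w=(P+Q@[.1053,.0004,-.009])[:2]-[.5985,-.1963]
print(P,np.degrees(np.arctan2(Q[1,0],Q[0,0])),w@[np.cos(y),np.sin(y)],w@[-np.sin(y),np.cos(y)])
for c in("scene","wrist"): snap(c,c[0]+"6")
a=cv2.imread("pics/s6.png")[110:230,200:360]; b=cv2.imread("pics/w6.png")
cv2.imwrite("pics/c6.png",np.hstack([cv2.resize(a,(440,330)),cv2.resize(b,(360,270))[:270].copy() if 0 else cv2.copyMakeBorder(cv2.resize(b,(360,270)),0,60,0,0,0)]))
E
```

```text
t: 19.22
tool_pos: [0.3488, -0.1437, 0.0724]
orientation: [-3.087, 0.582, 0.003]
force: [-0.6, 0.2, -1.2]
opening: 0.0133
gripper_force: 59.9
t: 20.05
tool_pos: [0.4491, -0.1519, 0.075]
orientation: [3.087, -0.582, 0.004]
force: [-0.1, -1.1, -1.7]
opening: 0.0131
gripper_force: 59.9
[ 0.44906193 -0.15187189  0.07497144] -21.363494190474146 -0.051850046469866316 0.0008299919719069431
```

View pics/c6.png

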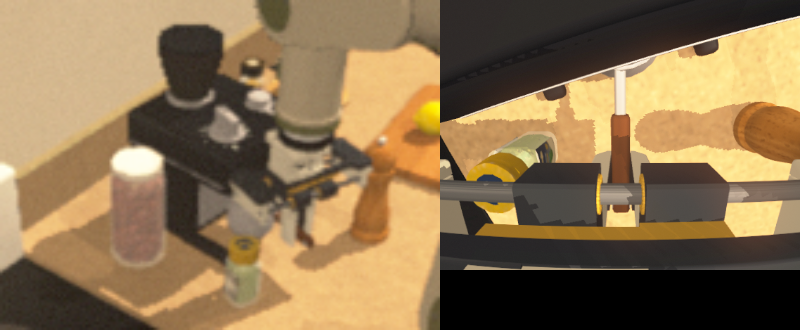

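The left half shows the pot in the bay under the head, clear of the jar, small jar and mill. On the right, the handle at (620,160) points out at the front, clear of the mill at (765,125) and the small jar at (505,170). I'll set it down.

```bash
python3 -m inch '{"travel":[[-0.0015,0,0.002],[-0.003,0.001,0.004],[-0.003,0.001,0.007],[-0.003,0.001,0.01],[-0.003,0.001,0.012],[-0.003,0.001,0.014],[-0.003,0.001,0.014]],"spin":[0,0,0,0,0,0,0]}'
python3 -m inch '{"travel":[[0,0,0.001],[0,0,0.001],[0,0,0.001]],"spin":[0,0,0]}'
```

```text
t: 20.73
tool_pos: [0.4437, -0.1512, 0.059]
orientation: [-3.087, 0.583, 0.001]
force: [-0.2, 0.8, -0.7]
opening: 0.0133
gripper_force: 59.9
t: 20.98
tool_pos: [0.4441, -0.1514, 0.0587]
orientation: [3.087, -0.583, 0.001]
force: [-0.1, -0.6, -0.5]
opening: 0.0131
gripper_force: 59.9
```

```bash
python3 -m inch '{"travel":[[0,0,0.0005],[0,0,0.0005],[0,0,0.0005],[0,0,0.0005]],"spin":[0,0,0,0]}' 0.75 10
python3 -m inch '{"travel":[[0,0,-0.01],[0,0,-0.03],[0,0,-0.06],[0,0,-0.09],[0,0,-0.13],[0,0,-0.17],[0,0,-0.2],[0,0,-0.2]],"spin":[0,0,0,0,0,0,0,0]}' 0.6
python3 - <<'E'
from h import *
np.set_printoptions(precision=4,suppress=True)
P,Q=T(); print(P,np.degrees(np.arctan2(Q[1,0],Q[0,0])))
p,d,C=snap("wrist","w7"); z=C[...,2]
y=np.radians(-5.4); G=(C[...,:2]-[.5985,-.1963])@np.array([[np.cos(y),-np.sin(y)],[np.sin(y),np.cos(y)]])
m=(G[...,0]<-.09)&(G[...,0]>-.22)&(abs(G[...,1])<.06)&(z>.045)&(z<.085); q=np.c_[G[m],z[m]]
print(len(q),q.min(0),q.max(0)); c=q.mean(0);u,s,v=np.linalg.svd(q-c,full_matrices=False); print(c,v[0])
a=q[q[:,0]<-.13]; print("tip",a[:,0].min(), np.percentile(a[:,0],2))
k=np.polyfit(a[:,0],a[:,1],1); print("angle",np.degrees(np.arctan(k[0])),"y at -.055",np.polyval(k,-.055)); kz=np.polyfit(a[:,0],a[:,2],1); print("slope z",kz, np.polyval(kz,-.16))
for cam in("scene","top"):
    snap(cam,cam+"7")
    for n in("coffee_pot","lock_grip"): print(cam,n,[(np.round(x["centre"],3).tolist(),round(x["p"],2)) for x in models.look_for(cam,n)[:1]])
print(models.look_for("wrist","lock_grip")[:1],models.look_for("wrist","dial_grip")[:1])
E
```

```text
t: 21.32
tool_pos: [0.444, -0.1513, 0.0581]
orientation: [3.087, -0.583, 0.0]
force: [-0.1, 0.1, 0.8]
opening: 0.0229
gripper_force: 0.0
t: 21.98
tool_pos: [0.4468, -0.1526, 0.267]
orientation: [3.084, -0.582, 0.019]
force: [1.2, -0.1, 0.3]
opening: 0.0372
gripper_force: 0.0
[ 0.4468 -0.1526  0.267 ] -21.390239874311956
859 [-0.1924  0.0066  0.0595] [-0.0901  0.0446  0.0683]
[-0.1438  0.0255  0.0649] [-0.9618  0.2728  0.0219]
tip -0.19237340392002275 -0.19010087214156082
angle -15.167735042465667 y at -.055 0.0015744065798740624
slope z [0.0068 0.0664] 0.06535004087910094
scene coffee_pot [([0.53, -0.17, 0.058], 0.91)]
scene lock_grip []
top coffee_pot []
top lock_grip []
[{'centre': [0.5414, -0.233, 0.1996], 'p': 0.92}] [{'centre': [0.5633, -0.1515, 0.1979], 'p': 0.69}]
```

View pics/w7.png

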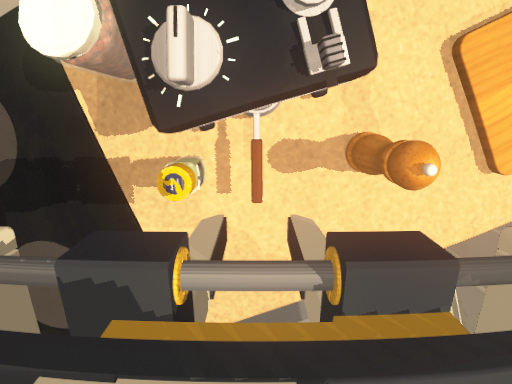

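The pot is under the head with its handle at (257,165) pointing out the front. Its axis works out at about (-55, 1.6) mm in the grinder frame, and it stands level. The lock ridge at (327,45) is drawn clear of the cap, the dial is still on seven, and the jars and mill are untouched. Now the button.

```bash
python3 -m inch '{"travel":[[0.03,0.006,0],[0.06,0.013,0],[0.095,0.022,0],[0.13,0.03,0],[0.1565,0.0376,0],[0.1565,0.0376,0],[0.1565,0.0376,0],[0.1565,0.0376,0]],"spin":[-0.1,-0.2,-0.279,-0.279,-0.279,-0.279,-0.279,-0.279]}' 1 20
python3 -m inch '{"travel":[[0,0,0.01],[0,0,0.025],[0,0,0.032],[0,0,0.032],[0,0,0.032]],"spin":[0,0,0,0,0]}'
python3 - <<'E'
from h import *
P,Q=T(); print(P,np.degrees(np.arctan2(Q[1,0],Q[0,0])),Q.T@(np.array([.579,-.2447,.224])-P))
E
```

```text
t: 23.1
tool_pos: [0.5753, -0.243, 0.2571]
orientation: [-3.137, 0.148, 0.003]
force: [0.2, 0.2, 0.7]
opening: 0.0003
gripper_force: 0.0
t: 23.52
tool_pos: [0.5753, -0.2428, 0.2258]
orientation: [-3.138, 0.148, 0.001]
force: [-0.3, -0.1, 0.0]
opening: 0.0006
gripper_force: 0.0
[ 0.57525833 -0.24278099  0.22582428] -5.389425077152421 [0.00390661 0.00155964 0.00182117]
```

```bash
python3 -m inch '{"travel":[[0.003,0.001,0],[0.003,0.001,0.002],[0.003,0.001,0.004],[0.003,0.001,0.006],[0.003,0.001,0.006]],"spin":[0,0,0,0,0]}'
python3 -m inch '{"travel":[[0,0,0.001],[0,0,0.002],[0,0,0.002]],"spin":[0,0,0]}'
```

```text
t: 23.93
tool_pos: [0.5793, -0.2449, 0.2203]
orientation: [3.138, -0.148, 0.002]
force: [1.4, -0.3, 3.3]
opening: 0.0006
gripper_force: 1.5
t: 24.18
tool_pos: [0.5792, -0.2448, 0.2183]
orientation: [3.138, -0.148, 0.002]
force: [2.5, -1.3, 3.5]
opening: 0.0006
gripper_force: 1.9
```

Contact is made and the force is rising with travel as expected. Pressing further to the bottom.

```bash
python3 -m inch '{"travel":[[0,0,0.001],[0,0,0.002],[0,0,0.002],[0,0,0.002]],"spin":[0,0,0,0]}'
python3 -m inch '{"travel":[[0,0,0.001],[0,0,0.001],[0,0,0.001],[0,0,0.001]],"spin":[0,0,0,0]}'
```

```text
t: 24.52
tool_pos: [0.5792, -0.2449, 0.2182]
orientation: [3.137, -0.148, 0.003]
force: [-2.0, 1.2, 12.7]
opening: 0.0005
gripper_force: 6.4
t: 24.85
tool_pos: [0.5793, -0.2449, 0.2182]
orientation: [3.137, -0.148, 0.004]
force: [-4.4, 2.4, 17.5]
opening: 0.0007
gripper_force: 8.8
```

```bash
python3 -m inch '{"travel":[[0,0,-0.005],[0,0,-0.012],[0,0,-0.03],[0,0,-0.06],[0,0,-0.09],[-0.03,0,-0.12],[-0.07,0,-0.12],[-0.1,0,-0.12],[-0.1,0,-0.12],[-0.1,0,-0.12]],"spin":[0,0,0,0,0,0,0,0,0,0]}'
python3 fit.py >o.txt; grep -A1 button o.txt; python3 geo.py|head -4
python3 - <<'E'
from h import *
C=np.load("w2.npy");z=C[...,2];y=np.radians(-5.4); G=(C[...,:2]-[.5985,-.1963])@np.array([[np.cos(y),-np.sin(y)],[np.sin(y),np.cos(y)]])
m=(G[...,0]<-.13)&(G[...,0]>-.22)&(abs(G[...,1])<.06)&(z>.05)&(z<.08); q=np.c_[G[m],z[m]]; print("tip",len(q),q.min(0),np.polyfit(q[:,0],q[:,1],1))
E
```

```text
t: 25.68
tool_pos: [0.4779, -0.235, 0.3349]
orientation: [-3.138, 0.15, 0.001]
force: [-0.3, -0.5, -0.3]
opening: 0.0004
gripper_force: 0.0
button_top [([0.5792, -0.2423, 0.2046], 0.61)]
  z pct [0.2034 0.2048 0.2061] [ 0.5801 -0.245   0.206 ]
bar 899 (array([ 0.5691, -0.1497]), np.float64(157.12153343823383)) ((0.5691036581993103, -0.14815503358840942), (0.01334611140191555, 0.04602210968732834), 67.85154724121094)
skirt ((0.5693930387496948, -0.14811570942401886), 0.026491763070225716)
ridge 283 [ 0.5213 -0.2468] [ 0.541  -0.2342] (array([ 0.5313, -0.2405]), np.float64(173.9292938560918))
button 1118 ((0.580743134021759, -0.24495692551136017), 0.01707191951572895) 0.20476100813273945
tip 410 [-0.19287638  0.01509536  0.05512192] [-0.2741503  -0.01431478]Traceback (most recent call last):
  File "geo.py", line 17, in <module>
    m=near(.56,.14,.05)&(z>.055)&(z<.075); q=C[m]; print("rim",len(q),cv2.minEnclosingCircle(q[:,:2].astype(np.float32)),np.percentile(q[:,2],[50,98]))
                                                                                                                         ~~~~~~~~~~~~~^^^^^^^^^^^^^^^^
    return _quantile_unchecked(
        a, q, axis, out, overwrite_input, method, keepdims, weights)
    return _ureduce(a,
                    func=_quantile_ureduce_func,
    ...<5 lines>...
                    overwrite_input=overwrite_input,
                    method=method)
    r = func(a, **kwargs)
    result = _quantile(arr,
                       quantiles=q,
    ...<2 lines>...
                       out=out,
                       weights=wgt)
    slices_having_nans = np.isnan(arr[-1, ...])
                                  ~~~^^^^^^^^^
IndexError: index -1 is out of bounds for axis 0 with size 0
```

View pics/w2.png

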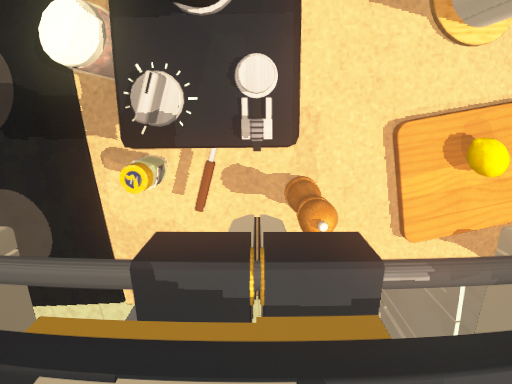

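The final view shows the button up at (256,75), with its top at the same height as before the press. The lock at (257,128) is drawn 14 mm, the dial at (157,97) is on seven, the pot handle at (205,180) is out at the front, and the small jar and mill are still standing. I'll hand it in.

```bash
python3 -c "
from plant import close_job; print(close_job())"
```

```text
the job is handed in; nothing more can be done
None
```

The job is handed in, but the hand-in returned no verdict: by my last measurements the pot stands within about 5 mm of the spout's axis with its handle out at the front, the dial is on seven, the lock is drawn 14 mm, and the start button was pressed to its stop and is up again.

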